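# Screw the filler cap onto the steam cleaner

## Task

Close the little steam cleaner: take its filler cap from the board and set it on the filler neck, turn it backward (counter-clockwise from above) under light pressure until you feel it drop into the start of the thread, then screw it forward (clockwise) until its flange sits fully home, level and flush on the rim of the neck, and let go. Be gentle: press with only a few newtons and never force the cap, and do not disturb the other things on the board.

Things in the scene. Friction and masses are not known exactly. Their poses are not given: they have to be found in the camera images.
- cap_grip (a point): Middle of the wing grip on top of the filler cap, on the cap's axis. The wing is a bar 44 mm long (along x), 20 mm wide (along y: grip across this) and 18 mm high; its top is 9 mm above this point, the flange's top face 9 mm below, the foot of the plug 37 mm below. z points up out of the cap. The cap (100 g) starts standing on its plug on the board.
- cap_flange (a point): Centre of the underside of the cap's round ribbed flange (62 mm across, 6 mm thick), on the axis, 15 mm below cap_grip: the face that must sit on the neck's rim. Below it is the plug, 41 mm across, 22 mm long, its foot chamfered to 33 mm.
- cap_plug (a point): Centre of the plug's foot, 22 mm below the flange's underside. Four lugs stand on the plug at the cap's x, y, -x and -y: 6 mm wide, 4 mm high, reaching 24 mm from the axis, from 8 to 12 mm above the foot.
- neck_rim (a point): Centre of the top rim of the filler neck, on its upright axis, 124 mm above the board. The neck is a rigid steel tube, 61 mm outside, 53 mm bore, rim 36 mm above the steam cleaner's top. Its turning position, and so where the thread starts, differs each time, is NOT shown by this or any frame and must be felt.
- thread_top (a point): Point on the neck's axis 5 mm below the rim. Four thread ridges stand in the bore, one each 90 degrees, 44 mm between opposite ones, climbing counter-clockwise 0.08 mm per degree. While the lugs ride on them the flange stands 8 to 13 mm above the rim. Turned forward (clockwise) there, the lugs meet a dead end and jam with the flange 8 to 10 mm high: cross-threading.
- thread_start (a point): Point on the neck's axis 10 mm below the rim. Turned backward (counter-clockwise from above) under light pressure, within a quarter turn (sometimes at once) the lugs fall off the ridges' high ends: the flange drops to 2 to 4.5 mm above the rim. Smaller drops that end 6 mm or more above the rim are not the start. Past it a stop blocks backward turning within 15 degrees.
- thread_end (a point): Point on the neck's axis 14 mm below the rim. Once dropped, turning forward (clockwise) under light pressure winds the lugs down under the ridges at 0.08 mm per degree: the flange meets the rim after 30 to 50 degrees; it is then home, and a hard stop follows at 60 to 80. It stays where left. Contact above 40 N between cap and neck harms the thread.
- steam_cleaner: Steam cleaner, fixed: a steel box 120 mm (x) by 150 mm (y), top face 88 mm above the board, gauge and switches on its front (-x), a small brass valve, 16 mm high, on top near one rear corner, 75 mm from the neck. The neck stands in the middle of the top. Origin: centre of the underside.
- ring_box: Bystander: ring box, 61x52x41 mm, origin at the underside's centre.
- tweezers: Bystander: tweezers, 124 mm long, 9 mm high, lying flat.
- touchstone: Bystander: dark flat stone bar, 45x18x9 mm.
- loupe: Bystander: folding loupe, 33x22x12 mm.
- wax_block: Bystander: block of wax, 38x52x26 mm.
- slide_gauge: Bystander: brass slide gauge, 125 mm long, 9 mm high, lying flat.
There are look-alikes about, which are no part of the job. Leave any blue look-alike of the part that bears cap_grip alone.

How it is judged:
On the way:
1. the cap has dropped into the start of the thread: flange 1.5 to 5 mm above the rim, level and on the axis (z of cap_flange in the frame of neck_rim between 0.0015 and 0.005 m and horizontal distance between cap_flange and neck_rim below 0.003 m and angle between cap_grip's own z axis and vertical below 0.1 rad), for 0.1 s.
At the end, for the whole second after the job is handed in: The cap is screwed home: the underside of its flange is within 1 mm of the neck's rim, within 3 mm of the neck's axis, level within 2 degrees, and released (z of cap_flange in the frame of neck_rim below 0.001 m and horizontal distance between cap_flange and neck_rim below 0.003 m and angle between cap_grip's own z axis and vertical below 0.035 rad and contact force between the fingers and filler_cap below 0.05 N); the robot touches nothing.
It fails at once if the cap is forced: contact force between cap and steam cleaner (neck) above 40 N (contact force between filler_cap and steam_cleaner above 40 N).
It fails at once if a bystander is moved more than 20 mm (distance of any of ring_box, tweezers, touchstone, loupe, wax_block, slide_gauge from where it was at the start of the episode above 0.02 m).
It also fails if it takes over 67 s, if anything falls off the work surface, if the arm or the gripper's body presses on something with over 40 N, if the wrist force passes 120 N, or if a joint passes its speed limit or range.

## Robot

A 6-joint arm with a two-finger parallel gripper is mounted at the origin on a cart in front of the work surface, level with it; the furniture and walls round the work are solid. World frame = base frame: x ahead of the robot, y to its left, z up, the work surface at z = 0. Lengths are in m, angles in rad, forces in N, time in s.
With the tool pointing down it reaches from about 0.3 to 0.95 m from the base axis. Payload 3.1 kg.
Tool frame: the origin (TCP) lies where the fingers leave the gripper's body, on its centre line; the fingertips stand manip.tips_ahead ahead of it and the grasp point (between the pads) lies 54 mm ahead of it (manip.tips_ahead is the distance from the TCP to the fingertips, in m); z points along the fingers, y is the line along which they close (so a half turn about z gives the same grasp; the last joint's range is limited). The gripper opens to 85 mm and grips with 20 to 120 N. Pads are 22 mm wide; open, the fingers measure 114 mm over their backs; the gripper's body (76 mm by 85 mm) begins 54 mm behind the grasp point. The pads swing forward as they close: fully open they stand 13 mm farther back than shut.
Start: joints at [-1.332, 0.308, 1.634, -0, 1.2, -0.07], TCP at [0.19, -0.595, 0.304] pointing down, gripper open.
Joint ranges: [-3.06, 3.06], [-0.79, 1.96], [0.05, 2.63], [-1.19, 4.34], [0.05, 2.64], [-2.94, 2.94]. Speed limits (rad/s): [2.79, 2.79, 3.14, 3.14, 3.14, 3.14].

## Interface

Orientations are given as a rotation vector (axis times angle).
In Python, from rig import status, cams, ticket, finder, manip gives the robot as it stands.
- The arm moves only by the tool move_arm, never from a script. Its argument "moves" is a list of rows, each a list of 7 numbers: the shift along the tool's x, y, z in m, then the turn, a rotation vector about the tool's x, y, z in rad, then the finger opening in m, from 0 to 0.0854. In form: [[dx, dy, dz, rx, ry, rz, claw], ...]. A call has 1 to 12 rows; each row is the pose to reach, as a shift and turn from the pose commanded when the call began, along the tool's axes at that moment; what a row does not reach only later rows make up. A row lasts 1/10 s, in which the tool goes at most 50 mm and 8.59 degrees, less where a joint would pass 70% of its speed; a pose out of reach is approached as far as the arm can. A call with a gripper value outside its range is refused whole. The fingers move at their own pace and stop on an object; "grip_force" is the grip in N (left out, the last holds). Time passes only in rows, so rows that repeat a pose let the fingers close. It gives the time, the measured TCP pose, the force, the opening and the grip force at its end, in the units of the state.
- status.get_obs(): the state, without advancing time (a new reading comes with each control period).
- cams.read_camera(name): name is "scene" or "top" or "wrist"; returns a dict with "color" (420x560x3 uint8, red, green, blue), "fx", "fy", "cx", "cy" (pixels), "pose" (4x4, takes a point from camera to world coordinates); the wrist camera has in their place "hand_eye" (4x4, takes a point from camera to tool coordinates, whose origin is the TCP and whose axes are the flange's). Camera axes: x right, y up, looking along -z (the intrinsics and any distortion apply to the point x, -y, -z); pixel columns grow to the right and rows downward; lengths in m; the calibration is good to about 2 mm. A picture is of the moment at which its call begins: read the wrist's pose just before it. There is no depth.
- ticket.hand_in(): hands the job in; it is judged then, once.
Trained networks look in the newest picture that a camera, given by its name, has taken for a name from the list of things; names that differ only in an ending like _2 or _b are one class to them, and where a whole thing is asked for, a point or a joint stands for the part that bears it (a point fixed in the world has none). Each returns a list of dicts, best first, with "p" (0 to 1); they miss things now and then, are a little off and sometimes report something else, mostly with a low value. They report only what shows in the picture. A call takes as long as a camera call. They do not tell look-alikes from the thing itself.
- finder.look_for(camera, thing): "extent" ([left, top, right, bottom] as shares, 0 to 1, of the picture: columns of its width, rows of its height, round what is visible of it).
- finder.silhouettes(camera, thing): "pixels" (420x560 bool, what is visible of it) and "extent" ([left, top, right, bottom] as shares, 0 to 1, of the picture: columns of its width, rows of its height, round what is visible of it).
The state is a dict: "clock": time; "qpos": joint angles; "dq": joint speeds; "joint_torque": joint torques, N m; "eef_pos": TCP position; "eef_rot": TCP orientation; "ft_force": force on the tool from outside, world axes, zero at the start; "torque": the same for the moment, N m; "opening": opening from 0.0 (shut) to 1.0 (fully open); "grip_force": force on a finger pad.
Only numpy, scipy, OpenCV 4.12 (cv2) and the standard library are available. Lean on these libraries where they do the work, as an engineer would, in place of code of your own. Each camera call takes 0.05 s, during which the arm holds its last target. There are 200 camera calls.

## Working session

There is one attempt and no reset: what is moved stays moved. The work goes in short steps, Python scripts to look and compute and a tool call to move; the robot and the scene stay as the last step left them, time stands still between calls to the robot, and variables do not carry over. Pictures are saved under pics/ and viewed, at most 10 in all, crops included, and the job is handed in when it is done.

Besides the shell and the picture viewer there is one more tool, called after "Call:" as name(argument=value, ...) on one line, values as JSON. move_arm: Moves the arm, as the interface text tells. Its arguments: {"type":"object","properties":{"moves":{"type":"array","items":{"type":"array","items":{"type":"number"}}},"grip_force":{"type":"number"}},"required":["moves"]}

```bash
ls; mkdir -p pics; cat > h.py <<'E'
import numpy as np, cv2
from rig import status, cams, ticket, finder, manip
def snap(n):
    c=cams.read_camera(n); return c
def save(c,f,crop=None,scale=1):
    im=c["color"][:,:,::-1]
    if crop: im=im[crop[1]:crop[3],crop[0]:crop[2]]
    cv2.imwrite("pics/"+f,cv2.resize(im,None,fx=scale,fy=scale))
def ray(c,u,v,T=None):
    T=c["pose"] if T is None else T
    d=np.array([(u-c["cx"])/c["fx"],-(v-c["cy"])/c["fy"],-1.])
    return T[:3,3],T[:3,:3]@d
def atz(c,u,v,z,T=None):
    o,d=ray(c,u,v,T); return o+d*(z-o[2])/d[2]
def proj(c,p,T=None):
    T=c["pose"] if T is None else T
    q=T[:3,:3].T@(np.asarray(p)-T[:3,3]); return c["cx"]-c["fx"]*q[0]/q[2], c["cy"]+c["fy"]*q[1]/q[2]
E
python3 - <<'E'
from h import *
print(manip.tips_ahead, status.get_obs())
for n in("scene","top"):
    c=snap(n); save(c,n+"0.png",None,1.4); print(n,{k:v for k,v in c.items() if k!="color"})
    for t in("cap_grip","steam_cleaner","neck_rim"):
        print(t,[(round(r["p"],2),np.round(np.array(r["extent"])*[560,420,560,420])) for r in finder.look_for(n,t)][:5])
E
```

```text
pics
0.0726 {'clock': 0.0, 'qpos': array([-1.33171590e+00,  3.09008342e-01,  1.63522705e+00,  8.01854539e-06,
        1.19967006e+00, -6.96982810e-02]), 'dq': array([-1.89957935e-03, -2.18074426e-03,  1.00979274e-03,  6.63981824e-05,
       -1.90413672e-04, -2.62115803e-04]), 'joint_torque': array([-2.13372218e-04, -4.15251625e+01, -2.76662689e+01, -9.81311450e-05,
        1.02975496e-02,  1.28489577e-05]), 'eef_pos': array([ 0.18975321, -0.59479957,  0.3026255 ]), 'eef_rot': array([-3.10194831e+00, -4.82744883e-01,  2.95403278e-04]), 'ft_force': array([-0.33764073, -0.58137013, -0.36252082]), 'torque': array([-0.0473064 ,  0.00417159,  0.00135267]), 'grip_force': 0.0, 'opening': 1.0033491916586779}
scene {'fx': 455.7953363040593, 'fy': 455.7953363040593, 'cx': 280.6699957633215, 'cy': 215.29703488321127, 'pose': array([[-0.89852365,  0.21204934, -0.38430499,  0.12641979],
       [-0.43885301, -0.44988328,  0.77782586,  0.62285561],
       [-0.00795493,  0.86754833,  0.49728926,  0.56493593],
       [ 0.        ,  0.        ,  0.        ,  1.        ]])}
cap_grip [(0.91, array([296., 224., 325., 253.])), (0.72, array([313., 196., 342., 222.])), (0.47, array([271., 176., 291., 196.]))]
steam_cleaner [(0.74, array([222., 178., 281., 248.]))]
neck_rim [(0.71, array([219., 180., 283., 244.]))]
top {'fx': 451.58878320274715, 'fy': 451.58878320274715, 'cx': 283.46203681347185, 'cy': 204.60253811068898, 'pose': array([[ 0.02614698,  0.9943066 , -0.10329923,  0.38718379],
       [-0.99965129,  0.02562501, -0.00637708, -0.14275002],
       [-0.00369373,  0.10342994,  0.99462988,  1.17654289],
       [ 0.        ,  0.        ,  0.        ,  1.        ]])}
cap_grip [(0.82, array([285., 219., 309., 244.])), (0.68, array([333., 218., 353., 239.])), (0.57, array([357., 152., 382., 176.]))]
steam_cleaner [(0.62, array([268., 134., 333., 192.]))]
neck_rim [(0.77, array([274., 135., 334., 196.]))]
```

View pics/scene0.png

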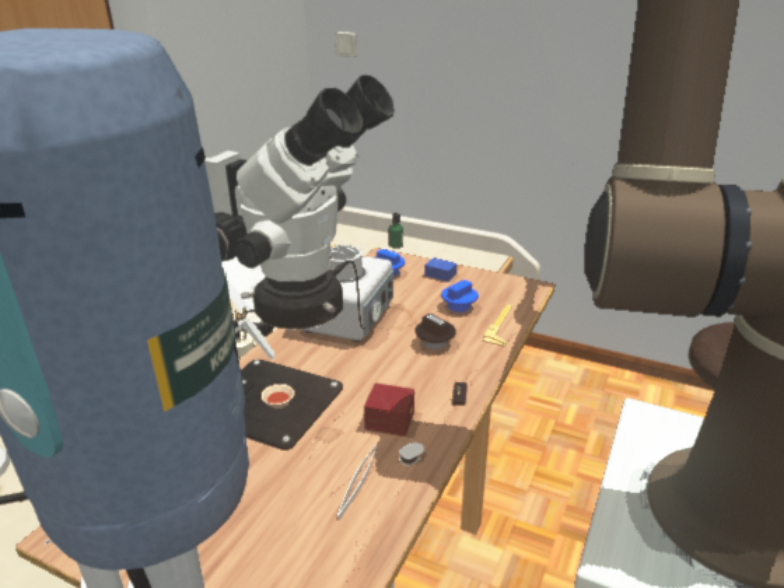

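View pics/top0.png

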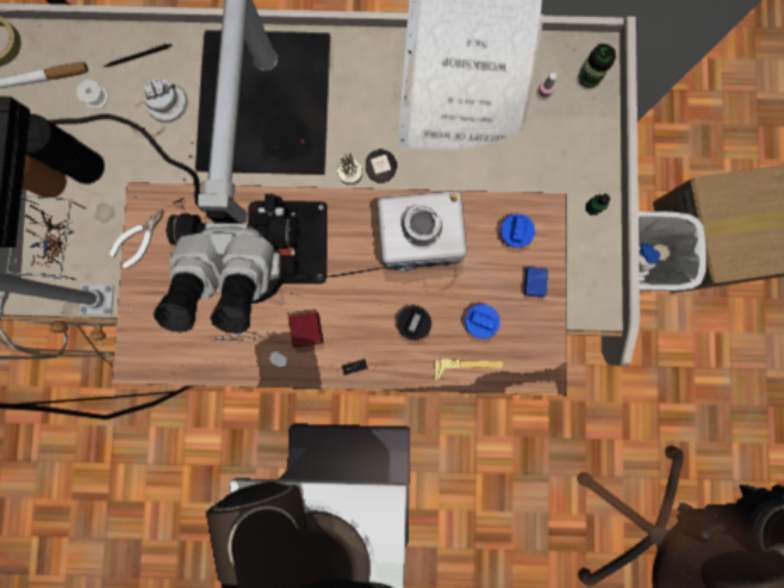

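Candidates for the cap are the black cap at scene (310,238) / top (297,231), the blue look-alike at scene (328,209) / top (343,228), and the blue look-alike at scene (280,186) / top (369,165). I choose the black one. Next I'll check it in a close crop and measure.

```bash
python3 - <<'E'
from h import *
from scipy.spatial.transform import Rotation as R
ct=snap("top"); save(ct,"topc.png",(250,120,390,270),4)
for t in("cap_grip","neck_rim","steam_cleaner"):
    for r in finder.silhouettes("top",t)[:3]:
        m=r["pixels"].astype(np.uint8); (x,y),s,a=cv2.minAreaRect(cv2.findNonZero(m)); M=cv2.moments(m,True)
        z={"cap_grip":.028,"neck_rim":.124,"steam_cleaner":.088}[t]
        u,v=M["m10"]/M["m00"],M["m01"]/M["m00"]
        print("top",t,round(r["p"],2),(round(x),round(y)),s,a,np.round(atz(ct,u,v,z),4),np.round(atz(ct,x,y,z),4))
for t in("ring_box","tweezers","touchstone","loupe","wax_block","slide_gauge"):
    for r in finder.look_for("top",t)[:1]:
        e=np.array(r["extent"])*[560,420,560,420]; print(t,round(r["p"],2),atz(ct,e[0],e[1],.01).round(3),atz(ct,e[2],e[3],.01).round(3))
o=status.get_obs(); c=snap("wrist"); save(c,"w0.png"); print(c["hand_eye"],c["fx"],c["cx"],c["cy"])
print(R.from_rotvec(o["eef_rot"]).as_matrix().round(3))
E
```

```text
top cap_grip 0.93 (370, 164) (24.0, 24.0) 90.0 [ 0.6169 -0.3548  0.028 ] [ 0.6175 -0.3558  0.028 ]
top cap_grip 0.65 (295, 230) (24.041629791259766, 22.62741470336914) 45.0 [ 0.4422 -0.1668  0.028 ] [ 0.4423 -0.1664  0.028 ]
top neck_rim 0.97 (302, 165) (55.05916213989258, 61.53670883178711) 85.2363510131836 [ 0.5939 -0.1745  0.124 ] [ 0.5927 -0.1762  0.124 ]
top steam_cleaner 0.78 (301, 165) (54.04983901977539, 60.9305534362793) 84.80557250976562 [ 0.6001 -0.1751  0.088 ] [ 0.5988 -0.1764  0.088 ]
ring_box 0.92 [0.46  0.067 0.01 ] [ 0.388 -0.003  0.01 ]
touchstone 0.42 [ 0.368 -0.041  0.01 ] [ 0.352 -0.079  0.01 ]
loupe 0.39 [0.383 0.098 0.01 ] [0.355 0.075 0.01 ]
slide_gauge 0.51 [ 0.38  -0.217  0.01 ] [ 0.348 -0.334  0.01 ]
[[-4.11014412e-04  9.48086351e-01  3.18012738e-01  8.29684928e-02]
 [ 9.99999889e-01  4.62719953e-04 -8.70534473e-05 -1.00963397e-03]
 [-2.29685024e-04  3.18012667e-01 -9.48086436e-01 -7.04913086e-02]
 [ 0.00000000e+00  0.00000000e+00  0.00000000e+00  1.00000000e+00]] 354.03261502309806 282.9802762350846 209.90867023153626
[[ 0.953  0.304  0.   ]
 [ 0.304 -0.953 -0.   ]
 [-0.     0.    -1.   ]]
```

View pics/topc.png

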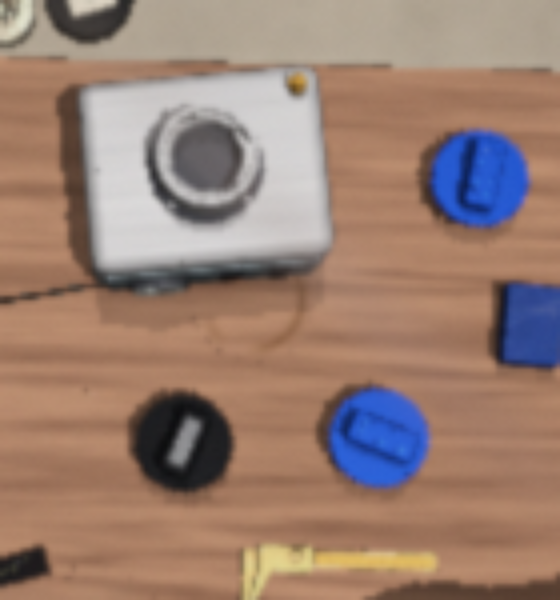

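The crop shows the black cap (ribbed flange, light wing top) at about (296,230) in top. Its wing runs roughly −19° from world x, and two blue decoys are separate from it. The neck is at (302,160). Moving over the cap.

Call:
move_arm(moves=[[0.04, -0.035, 0, 0, 0, 0.07, 0.06], [0.075, -0.067, 0, 0, 0, 0.14, 0.06], [0.11, -0.1, 0.005, 0, 0, 0.21, 0.06], [0.15, -0.133, 0.01, 0, 0, 0.28, 0.06], [0.185, -0.166, 0.02, 0, 0, 0.35, 0.06], [0.22, -0.2, 0.03, 0, 0, 0.42, 0.06], [0.26, -0.233, 0.04, 0, 0, 0.49, 0.06], [0.3, -0.266, 0.05, 0, 0, 0.56, 0.06], [0.335, -0.3, 0.05, 0, 0, 0.64, 0.06], [0.37, -0.331, 0.05, 0, 0, 0.64, 0.06], [0.37, -0.331, 0.05, 0, 0, 0.64, 0.06], [0.37, -0.331, 0.05, 0, 0, 0.64, 0.06]])

```text
clock: 2.15
eef_pos: [0.4424, -0.1666, 0.254]
eef_rot: [3.099, -0.512, 0.0]
ft_force: [-1.0, -0.2, -0.2]
opening: 0.699
grip_force: 0.0
```

```bash
cat >> h.py <<'E'
from scipy.spatial.transform import Rotation as R
def wrist():
    o=status.get_obs(); c=snap("wrist"); T=np.eye(4); T[:3,:3]=R.from_rotvec(o["eef_rot"]).as_matrix(); T[:3,3]=o["eef_pos"]
    c["pose"]=T@c["hand_eye"]; c["T"]=T; return o,c
E
python3 - <<'E'
from h import *
o,c=wrist(); print(o["clock"],o["eef_pos"],o["qpos"],o["opening"],o["ft_force"],manip.tips_ahead, c["T"][:3,:3].round(3).tolist()); save(c,"w1.png",None,1.4)
for r in finder.silhouettes("wrist","cap_grip")[:3]:
    M=cv2.moments(r["pixels"].astype(np.uint8),True); u,v=M["m10"]/M["m00"],M["m01"]/M["m00"]
    print(r["p"],u,v,atz(c,u,v,.03))
np.save("w1T.npy",c["pose"])
E
```

```text
2.15 [ 0.44238351 -0.16656759  0.25402045] [-4.52009996e-01  7.05102442e-02  2.02716928e+00 -5.55667406e-04
  1.04361534e+00  1.44639389e+00] 0.6991475609304454 [-1.00239413 -0.20961731 -0.16881439] 0.0726 [[0.947, -0.322, 0.0], [-0.322, -0.947, -0.001], [0.0, 0.001, -1.0]]
0.94 421.99525862068964 134.03706896551725 [ 0.4525286  -0.28878518  0.03      ]
0.76 283.0165165165165 187.8335835835836 [ 0.44608845 -0.16641215  0.03      ]
```

View pics/w1.png

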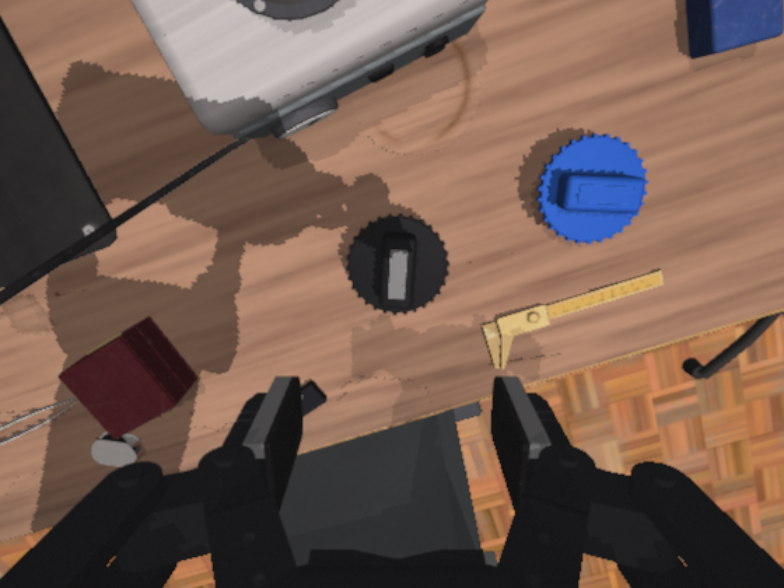

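Wrist view: the black cap is at (284,188), with its wing nearly aligned to the tool x axis. Measuring the wing label precisely.

```bash
python3 - <<'E'
from h import *
o,c=wrist(); g=cv2.cvtColor(c["color"],cv2.COLOR_RGB2GRAY); s=g[150:230,240:325]
m=((s>110)&(c["color"][150:230,240:325].std(axis=2)<12)).astype(np.uint8)
n,l,st,ce=cv2.connectedComponentsWithStats(m); k=1+np.argmax(st[1:,4]); print(st[1:])
pts=np.argwhere(l==k)[:,::-1]+[240,150]
W=np.array([atz(c,u,v,.046) for u,v in pts]); mu=W.mean(0); w,V=np.linalg.eigh(np.cov(W[:,:2].T)); d=V[:,1]*np.sign(V[0,1])
print("label",mu,np.degrees(np.arctan2(d[1],d[0])),np.sqrt(12*w))
for r in finder.silhouettes("wrist","cap_grip")[:3]:
    e=cv2.fitEllipse(cv2.findNonZero(cv2.morphologyEx(r["pixels"].astype(np.uint8),cv2.MORPH_GRADIENT,np.ones((3,3))))); print(e,atz(c,*e[0],.028))
T=c["T"]; p=np.append(mu,1); print("tool",(np.linalg.inv(T)@p).round(4))
E
```

```text
[[ 35  30  14  33 355]]
label [ 0.44261116 -0.16582716  0.046     ] -24.018987650245155 [0.00919316 0.02671874]
((280.76373291015625, 187.89537048339844), (70.11663818359375, 71.6307373046875), 94.36986541748047) [ 0.44531421 -0.16617125  0.028     ]
((419.6786193847656, 133.12171936035156), (73.5545654296875, 83.14102935791016), 47.34698486328125) [ 0.45207028 -0.289596    0.028     ]
((18.183195114135742, 301.44622802734375), (12.940728187561035, 54.27682113647461), 63.1363639831543) [0.42087364 0.11094175 0.028     ]
tool [ 2.00e-04 -2.80e-03  2.08e-01  1.00e+00]
```

Call:
move_arm(moves=[[0.001, -0.002, 0.02, 0, 0, 0.09, 0.045], [0.001, -0.002, 0.05, 0, 0, 0.09, 0.045], [0.001, -0.002, 0.08, 0, 0, 0.09, 0.045], [0.001, -0.002, 0.11, 0, 0, 0.09, 0.045], [0.001, -0.002, 0.13, 0, 0, 0.09, 0.045], [0.001, -0.002, 0.14, 0, 0, 0.09, 0.045], [0.001, -0.002, 0.147, 0, 0, 0.09, 0.045], [0.001, -0.002, 0.15, 0, 0, 0.09, 0.045], [0.001, -0.002, 0.15, 0, 0, 0.09, 0.045], [0.001, -0.002, 0.15, 0, 0, 0.09, 0.045]])

```text
clock: 3.35
eef_pos: [0.4442, -0.1665, 0.1048]
eef_rot: [3.072, -0.657, 0.003]
ft_force: [0.1, -0.3, -0.1]
opening: 0.526
grip_force: 0.0
```

```bash
python3 - <<'E'
from h import *
o,c=wrist(); save(c,"w2.png"); print(o["eef_pos"],o["ft_force"],o["opening"])
E
```

```text
[ 0.44415744 -0.16653872  0.10476859] [ 0.05625309 -0.3136618  -0.09310246] 0.5255191917524024
```

View pics/w2.png

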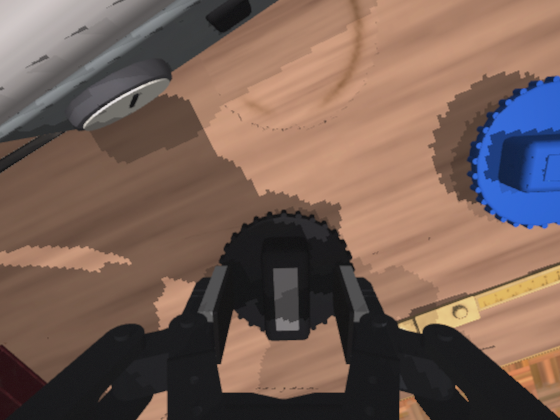

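The wing stands between the pads, label centre at (286,299). Checking the fore-aft offset.

```bash
python3 - <<'E'
from h import *
o,c=wrist(); T=c["T"]
for dx in(-.003,0,.003): print(dx,proj(c,(T@[dx,0,.0588,1])[:3]))
E
```

```text
-0.003 (np.float64(286.50920357473717), np.float64(303.3929180152924))
0 (np.float64(286.5289099022077), np.float64(297.2194010222256))
0.003 (np.float64(286.5488707648909), np.float64(290.96614428754896))
```

Call:
move_arm(moves=[[-0.001, 0, 0, 0, 0, 0, 0.035], [-0.001, 0, 0, 0, 0, 0, 0.02], [-0.001, 0, 0, 0, 0, 0, 0.01], [-0.001, 0, 0, 0, 0, 0, 0.01], [-0.001, 0, 0, 0, 0, 0, 0.01], [-0.001, 0, 0, 0, 0, 0, 0.01]], grip_force=40)

```text
clock: 4.05
eef_pos: [0.4427, -0.1657, 0.1042]
eef_rot: [-3.072, 0.657, -0.0]
ft_force: [-1.0, -0.0, 5.5]
opening: 0.223
grip_force: 43.6
```

Call:
move_arm(moves=[[-0.001, 0, -0.005, 0, 0, 0, 0.01], [-0.001, 0, -0.02, 0, 0, 0, 0.01], [-0.001, 0, -0.05, 0, 0, 0, 0.01], [-0.001, 0, -0.08, 0, 0, 0, 0.01], [-0.001, 0, -0.11, 0, 0, 0, 0.01], [-0.001, 0, -0.14, 0, 0, 0, 0.01], [0.01, -0.005, -0.166, 0, 0, 0, 0.01], [0.03, -0.012, -0.166, 0, 0, 0, 0.01], [0.05, -0.02, -0.166, 0, 0, 0, 0.01], [0.072, -0.028, -0.166, 0, 0, 0, 0.01], [0.072, -0.028, -0.166, 0, 0, 0, 0.01], [0.072, -0.028, -0.166, 0, 0, 0, 0.01]])

```text
clock: 5.25
eef_pos: [0.519, -0.1693, 0.2691]
eef_rot: [-3.072, 0.656, 0.004]
ft_force: [-1.0, 0.4, -0.8]
opening: 0.22
grip_force: 42.8
```

```bash
python3 - <<'E'
from h import *
o,c=wrist(); save(c,"w3.png",None,1.4); print(o["clock"],o["eef_pos"],o["ft_force"],o["torque"],o["opening"],o["grip_force"])
T=c["T"]; print("wing top expected",proj(c,(T@[0,0,.0582,1])[:3]))
np.savez("w3.npz",pose=c["pose"],color=c["color"])
for r in finder.silhouettes("wrist","neck_rim")[:2]: print(r["p"],np.array(r["extent"])*[560,420,560,420])
E
```

```text
5.25 [ 0.51902043 -0.16929357  0.26906018] [-0.96543894  0.40303322 -0.75850909] [-0.04258369 -0.01759605  0.02052418] 0.2203094134580642 42.81274080276489
wing top expected (np.float64(286.542322644695), np.float64(298.00681266739934))
0.79 [101.472   1.218 368.2   202.902]
0.46 [215.208 203.28  357.392 342.72 ]
```

View pics/w3.png

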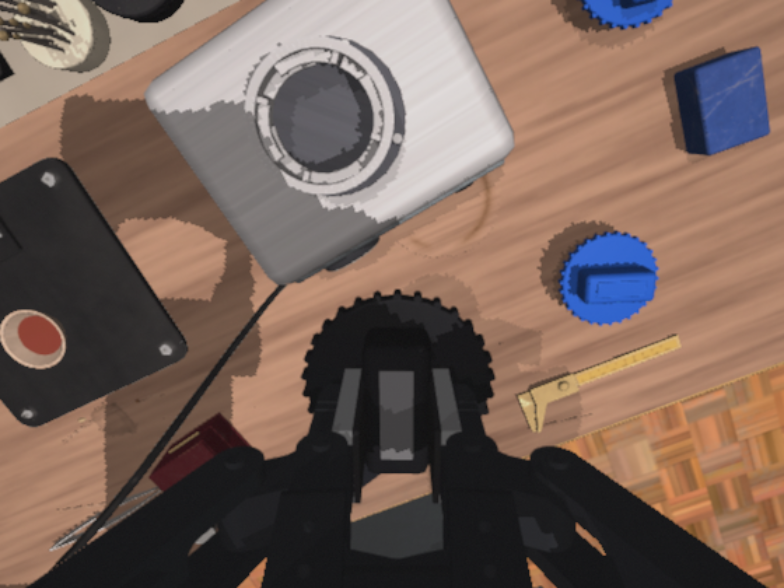

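The cap is held level, with its label centred where expected at (284,297). The neck and its inner ridges are visible around (230,85). Next I'll rectify to the rim plane and fit the circle.

```bash
cat > rim.py <<'E'
from h import *
def rect(c,cx,cy,z=.124,half=.045,s=6000):
    n=int(2*half*s); W=np.array([[cx-half,cy-half],[cx+half,cy-half],[cx+half,cy+half],[cx-half,cy+half]])
    src=np.float32([proj(c,[*w,z]) for w in W]); dst=np.float32([[0,0],[n,0],[n,n],[0,n]])
    return cv2.warpPerspective(c["color"],cv2.getPerspectiveTransform(src,dst),(n,n)),half,s
def fit(c,cx,cy):
    im,half,s=rect(c,cx,cy); g=cv2.GaussianBlur(cv2.cvtColor(im,cv2.COLOR_RGB2GRAY).astype(np.float32),(0,0),5)
    gx,gy=cv2.Sobel(g,5,1,0),cv2.Sobel(g,5,0,1); t=np.linspace(0,2*np.pi,360,endpoint=False); best=[]
    for r in(.0305,.0265):
        sc=[]
        for dx in np.arange(-.012,.0121,.0005):
            for dy in np.arange(-.012,.0121,.0005):
                X=((half+dx+r*np.cos(t))*s).astype(np.float32)[None];Y=((half+dy+r*np.sin(t))*s).astype(np.float32)[None]
                q=lambda a:cv2.remap(a,X,Y,cv2.INTER_LINEAR)[0]
                d=np.abs(q(gx)*np.cos(t)+q(gy)*np.sin(t)); sc.append((np.mean(np.minimum(d,np.percentile(d,70))),cx+dx,cy+dy))
        best.append(max(sc))
    return im,best
E
python3 - <<'E'
from rim import *
z=np.load("w3.npz"); o,c=wrist()
p=atz(c,230,83,.124); print(p); im,b=fit(c,p[0],p[1]); print("wrist",b)
p2=p;ct=snap("top"); print(atz(ct,301.3,158.8,.124)); im2,b2=fit(ct,p2[0],p2[1]); print("top",b2)
out=np.hstack([cv2.resize(im,(390,390)),cv2.resize(im2,(390,390))])
cv2.imwrite("pics/rim.png",out[:,:,::-1])
E
```

```text
[ 0.60999094 -0.17543603  0.124     ]
wrist [(np.float64(34.45265400731421), np.float64(0.6079909350297837), np.float64(-0.17843603250936543)), (np.float64(31.699159729096078), np.float64(0.6034909350297838), np.float64(-0.17643603250936543))]
[ 0.60659237 -0.17537642  0.124     ]
top [(np.float64(0.8712501598110843), np.float64(0.6199909350297838), np.float64(-0.18393603250936544)), (np.float64(0.8013501915262004), np.float64(0.6164909350297838), np.float64(-0.17643603250936543))]
```

View pics/rim.png

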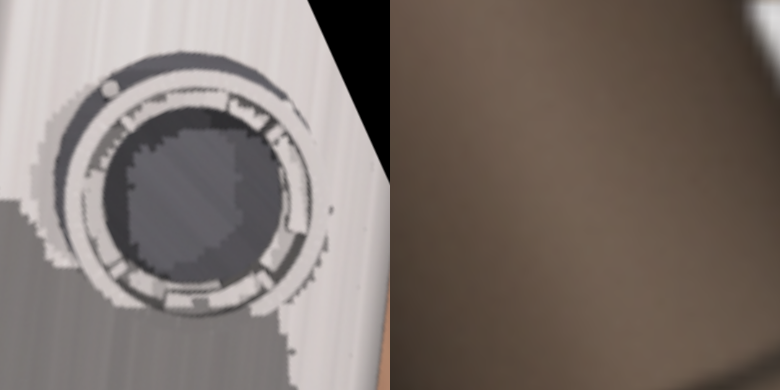

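The rectified rim is centred near world (0.610,−0.176), while the top camera says (0.607,−0.175); that top frame is now blocked by the arm. I'll move closer for a better fit.

Call:
move_arm(moves=[[0.01, -0.01, 0, 0, 0, 0, 0.01], [0.02, -0.02, 0, 0, 0, 0, 0.01], [0.03, -0.03, 0, 0, 0, 0, 0.01], [0.03, -0.03, 0, 0, 0, 0, 0.01], [0.03, -0.03, 0, 0, 0, 0, 0.01]])

```text
clock: 5.95
eef_pos: [0.5598, -0.154, 0.2696]
eef_rot: [3.072, -0.655, -0.001]
ft_force: [-1.2, 0.0, -0.4]
opening: 0.222
grip_force: 42.8
```

```bash
python3 - <<'E'
from rim import *
o,c=wrist(); print(o["clock"],o["eef_pos"],o["ft_force"],o["torque"]); np.savez("w4.npz",**{k:c[k] for k in("color","pose","fx","fy","cx","cy","T")})
im,h,s=rect(c,.608,-.176)
ct=snap("top"); ct["color"]=cv2.cvtColor(cv2.resize(cv2.imread("pics/top0.png"),(560,420)),cv2.COLOR_BGR2RGB)
im2,_,_=rect(ct,.608,-.176)
for a in(im,im2):
    k=int(h*s)
    cv2.circle(a,(k,k),183,(255,0,0),1); cv2.circle(a,(k,k),159,(0,255,0),1)
cv2.imwrite("pics/rim2.png",cv2.resize(np.hstack([im,im2]),(800,400),interpolation=cv2.INTER_AREA)[:,:,::-1])
print(o["qpos"])
E
```

```text
5.95 [ 0.55975431 -0.15404857  0.26963156] [-1.18335012  0.02443687 -0.36271045] [-0.01688604  0.0165249  -0.00103177]
[-3.43445233e-01  2.58674628e-01  1.77081547e+00 -2.93150002e-04
  1.11282641e+00  1.64750323e+00]
```

View pics/rim2.png

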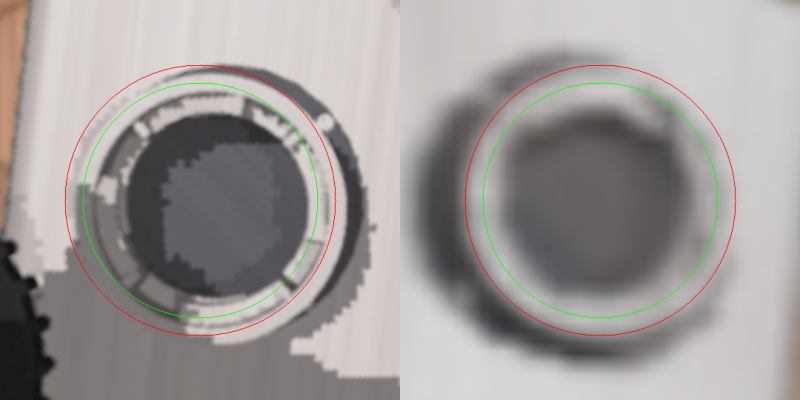

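The wrist view puts the rim about 2.7 mm further in +x than the red circle, and the top camera agrees within about 3 mm. I'll turn to the starting yaw, which I need anyway, and measure from a second side to cancel hand-eye error.

Call:
move_arm(moves=[[0.003, -0.006, 0, 0, 0, 0.13, 0.01], [0.006, -0.012, 0, 0, 0, 0.26, 0.01], [0.009, -0.02, 0, 0, 0, 0.39, 0.01], [0.012, -0.028, 0, 0, 0, 0.52, 0.01], [0.015, -0.035, 0, 0, 0, 0.65, 0.01], [0.015, -0.04, 0, 0, 0, 0.785, 0.01], [0.015, -0.04, 0, 0, 0, 0.785, 0.01], [0.015, -0.04, 0, 0, 0, 0.785, 0.01]])

```text
clock: 6.85
eef_pos: [0.5889, -0.1243, 0.2697]
eef_rot: [2.589, -1.778, -0.001]
ft_force: [-1.1, -0.4, -0.4]
opening: 0.22
grip_force: 42.8
```

```bash
python3 - <<'E'
from rim import *
o,c=wrist(); print(o["clock"],o["eef_pos"],o["eef_rot"],o["ft_force"],o["torque"],o["qpos"]); np.savez("w5.npz",**{k:c[k] for k in("color","pose","fx","fy","cx","cy","T")})
im,h,s=rect(c,.609,-.175); k=int(h*s)
cv2.circle(im,(k,k),183,(255,0,0),1); cv2.circle(im,(k,k),159,(0,255,0),1)
d=np.load("w4.npz"); im2,_,_=rect(d,.609,-.175)
cv2.circle(im2,(k,k),183,(255,0,0),1); cv2.circle(im2,(k,k),159,(0,255,0),1)
cv2.imwrite("pics/rim3.png",cv2.resize(np.hstack([im,im2]),(800,400),interpolation=cv2.INTER_AREA)[:,:,::-1])
E
```

```text
6.85 [ 0.58891178 -0.12425693  0.26974766] [ 2.58946404e+00 -1.77807363e+00 -7.44462508e-04] [-1.13323475 -0.42551058 -0.37293455] [ 0.00772783  0.00054579 -0.00205762] [-2.80173792e-01  2.98106025e-01  1.71971712e+00 -2.91642891e-04
  1.12435676e+00  2.49417791e+00]
```

View pics/rim3.png

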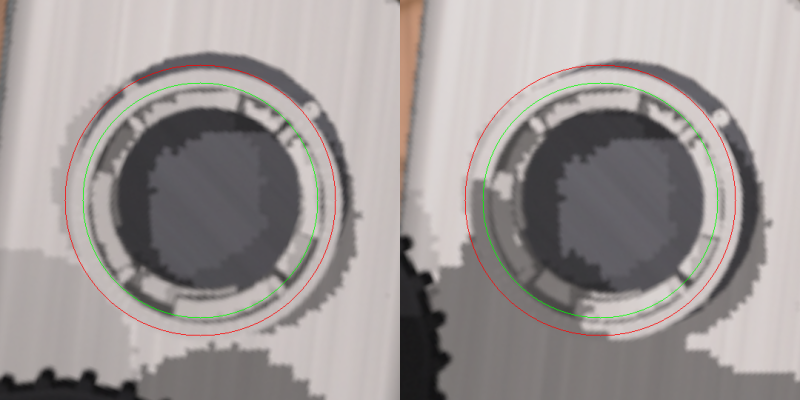

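Both views agree on a neck centre of about (0.6106, −0.174). Moving over it and down to just above the rim.

Call:
move_arm(moves=[[0.018, -0.001, 0, 0, 0, 0, 0.01], [0.036, -0.0016, 0, 0, 0, 0, 0.01], [0.0542, -0.0024, 0.005, 0, 0, 0, 0.01], [0.0542, -0.0024, 0.015, 0, 0, 0, 0.01], [0.0542, -0.0024, 0.025, 0, 0, 0, 0.01], [0.0542, -0.0024, 0.034, 0, 0, 0, 0.01], [0.0542, -0.0024, 0.037, 0, 0, 0, 0.01], [0.0542, -0.0024, 0.037, 0, 0, 0, 0.01]])

```text
clock: 7.7
eef_pos: [0.6102, -0.1731, 0.2315]
eef_rot: [2.588, -1.781, -0.004]
ft_force: [-0.0, 0.1, -0.8]
opening: 0.222
grip_force: 42.8
```

Call:
move_arm(moves=[[0, 0, 0.002, 0, 0, 0, 0.01], [0, 0, 0.004, 0, 0, 0, 0.01], [0, 0, 0.006, 0, 0, 0, 0.01], [0, 0, 0.008, 0, 0, 0, 0.01], [0, 0, 0.01, 0, 0, 0, 0.01], [0, 0, 0.01, 0, 0, 0, 0.01]])

```text
clock: 8.3
eef_pos: [0.6107, -0.1738, 0.2225]
eef_rot: [2.587, -1.782, -0.001]
ft_force: [0.1, 0.4, -1.3]
opening: 0.225
grip_force: 42.8
```

No contact yet. Continuing in small steps.

Call:
move_arm(moves=[[0, 0, 0.0005, 0, 0, 0, 0.01], [0, 0, 0.001, 0, 0, 0, 0.01], [0, 0, 0.0015, 0, 0, 0, 0.01], [0, 0, 0.002, 0, 0, 0, 0.01], [0, 0, 0.0025, 0, 0, 0, 0.01], [0, 0, 0.003, 0, 0, 0, 0.01], [0, 0, 0.003, 0, 0, 0, 0.01]])

```text
clock: 9.0
eef_pos: [0.6108, -0.1738, 0.2198]
eef_rot: [2.587, -1.782, -0.0]
ft_force: [0.6, -0.0, -0.4]
opening: 0.221
grip_force: 42.8
```

Call:
move_arm(moves=[[0, 0, 0.0005, 0, 0, 0, 0.01], [0, 0, 0.001, 0, 0, 0, 0.01], [0, 0, 0.0015, 0, 0, 0, 0.01], [0, 0, 0.002, 0, 0, 0, 0.01], [0, 0, 0.002, 0, 0, 0, 0.01]])

```text
clock: 9.5
eef_pos: [0.611, -0.1739, 0.2181]
eef_rot: [-2.587, 1.782, -0.0]
ft_force: [-0.5, 0.6, 0.1]
opening: 0.219
grip_force: 43.0
```

Call:
move_arm(moves=[[0, 0, 0.0005, 0, 0, 0, 0.01], [0, 0, 0.001, 0, 0, 0, 0.01], [0, 0, 0.0015, 0, 0, 0, 0.01], [0, 0, 0.002, 0, 0, 0, 0.01], [0, 0, 0.002, 0, 0, 0, 0.01]])

```text
clock: 10.0
eef_pos: [0.6112, -0.174, 0.2173]
eef_rot: [-2.587, 1.782, -0.001]
ft_force: [-2.4, 0.3, 6.6]
opening: 0.223
grip_force: 43.9
```

Contact is at flange height ≈11 mm, riding on the ridges. Now turning backward in small steps, following the climb.

Call:
move_arm(moves=[[-0.0001, 0.0003, -0.0003, 0, 0, -0.07, 0.01], [-0.0001, 0.0003, -0.0006, 0, 0, -0.14, 0.01], [-0.0001, 0.0003, -0.0006, 0, 0, -0.14, 0.01]])

```text
clock: 10.3
eef_pos: [0.6105, -0.1738, 0.216]
eef_rot: [-2.706, 1.597, 0.0]
ft_force: [0.0, 0.5, -0.8]
opening: 0.222
grip_force: 42.9
```

Force vanished, so possibly it dropped. Probing down.

Call:
move_arm(moves=[[0, 0, 0.0005, 0, 0, 0, 0.01], [0, 0, 0.001, 0, 0, 0, 0.01], [0, 0, 0.0015, 0, 0, 0, 0.01], [0, 0, 0.0015, 0, 0, 0, 0.01]])

```text
clock: 10.7
eef_pos: [0.6105, -0.1739, 0.2147]
eef_rot: [2.705, -1.597, -0.001]
ft_force: [-0.4, 0.7, -0.9]
opening: 0.223
grip_force: 42.8
```

Call:
move_arm(moves=[[0, 0, 0.0005, 0, 0, 0, 0.01], [0, 0, 0.001, 0, 0, 0, 0.01], [0, 0, 0.0015, 0, 0, 0, 0.01], [0, 0, 0.002, 0, 0, 0, 0.01], [0, 0, 0.002, 0, 0, 0, 0.01]])

```text
clock: 11.2
eef_pos: [0.6105, -0.1739, 0.2129]
eef_rot: [2.706, -1.597, -0.0]
ft_force: [-0.3, 1.0, -1.2]
opening: 0.218
grip_force: 42.8
```

Call:
move_arm(moves=[[0, 0, 0.0005, 0, 0, 0, 0.01], [0, 0, 0.001, 0, 0, 0, 0.01], [0, 0, 0.0015, 0, 0, 0, 0.01], [0, 0, 0.0015, 0, 0, 0, 0.01]])

```text
clock: 11.6
eef_pos: [0.6105, -0.1738, 0.2113]
eef_rot: [2.706, -1.597, -0.0]
ft_force: [0.1, 0.5, 0.0]
opening: 0.219
grip_force: 42.8
```

Call:
move_arm(moves=[[0, 0, 0.0005, 0, 0, 0, 0.01], [0, 0, 0.001, 0, 0, 0, 0.01], [0, 0, 0.0015, 0, 0, 0, 0.01], [0, 0, 0.0015, 0, 0, 0, 0.01]])

```text
clock: 12.0
eef_pos: [0.6105, -0.1739, 0.2098]
eef_rot: [2.706, -1.596, -0.0]
ft_force: [0.1, 0.1, -0.7]
opening: 0.224
grip_force: 42.8
```

Call:
move_arm(moves=[[0, 0, 0.0005, 0, 0, 0, 0.01], [0, 0, 0.001, 0, 0, 0, 0.01], [0, 0, 0.0012, 0, 0, 0, 0.01], [0, 0, 0.0012, 0, 0, 0, 0.01]])

```text
clock: 12.4
eef_pos: [0.6107, -0.1739, 0.2091]
eef_rot: [-2.706, 1.597, -0.0]
ft_force: [-0.6, 0.6, 0.4]
opening: 0.219
grip_force: 43.1
```

Flange is about 3 mm above the rim, so it is in the thread start. Screwing forward, following the pitch.

Call:
move_arm(moves=[[0, 0, 0.0006, 0, 0, 0.05, 0.01], [0, 0, 0.0009, 0, 0, 0.1, 0.01], [0, 0, 0.0012, 0, 0, 0.15, 0.01], [0, 0, 0.0012, 0, 0, 0.15, 0.01]])

```text
clock: 12.8
eef_pos: [0.611, -0.1738, 0.2082]
eef_rot: [-2.578, 1.794, -0.001]
ft_force: [-0.1, 1.9, 2.6]
opening: 0.222
grip_force: 43.2
```

Call:
move_arm(moves=[[0, 0, 0.0003, 0, 0, 0.065, 0.01], [0, 0, 0.0006, 0, 0, 0.13, 0.01], [0, 0, 0.0009, 0, 0, 0.195, 0.01], [0, 0, 0.0012, 0, 0, 0.26, 0.01], [0, 0, 0.0012, 0, 0, 0.26, 0.01]])

```text
clock: 13.3
eef_pos: [0.611, -0.1738, 0.2071]
eef_rot: [-2.325, 2.112, -0.002]
ft_force: [0.1, 1.0, 3.7]
opening: 0.22
grip_force: 43.3
```

```bash
python3 -c "
from h import *
o=status.get_obs();print(o['eef_pos'],o['ft_force'],o['torque'],o['qpos'])"
```

```text
[ 0.61104108 -0.17381656  0.20706717] [0.11312401 0.97630489 3.66613765] [ 0.19729456  0.03988487 -0.0253764 ] [-3.45782340e-01  4.28102823e-01  1.68031134e+00  3.49515607e-04
  1.03201678e+00  2.69993402e+00]
```

Call:
move_arm(moves=[[0, 0, 0.0003, 0, 0, 0.06, 0.01], [0, 0, 0.0006, 0, 0, 0.12, 0.01], [0, 0, 0.0009, 0, 0, 0.17, 0.01], [0, 0, 0.0009, 0, 0, 0.17, 0.01]])

```text
clock: 13.7
eef_pos: [0.6112, -0.1736, 0.2065]
eef_rot: [-2.137, 2.301, -0.001]
ft_force: [-0.4, 2.3, 5.6]
opening: 0.221
grip_force: 43.5
```

```bash
python3 -c "
from h import *
o=status.get_obs();print(o['eef_pos'],o['ft_force'],o['torque'],o['qpos'])"
```

```text
[ 0.61115374 -0.17359857  0.20651954] [-0.36078357  2.29240688  5.58719095] [ 0.36004528  0.07740208 -0.00218564] [-3.45565774e-01  4.28817117e-01  1.68053097e+00  8.54734294e-04
  1.03104254e+00  2.86932751e+00]
```

Near home, and joint 6 is near its limit. I'll release, lift, turn back a quarter and regrasp across the wing's ends.

Call:
move_arm(moves=[[0, 0, -0.0006, 0, 0, 0, 0.03], [0, 0, -0.0006, 0, 0, 0, 0.045], [0, 0, -0.0006, 0, 0, 0, 0.06], [0, 0, -0.0006, 0, 0, 0, 0.065], [0, 0, -0.01, 0, 0, 0, 0.065], [0, 0, -0.025, 0, 0, 0, 0.065], [0, 0, -0.035, 0, 0, 0, 0.065], [0, 0, -0.035, 0, 0, 0, 0.065]])

```text
clock: 14.5
eef_pos: [0.6123, -0.1745, 0.244]
eef_rot: [-2.134, 2.301, -0.009]
ft_force: [1.5, -1.3, -0.5]
opening: 0.759
grip_force: 0.0
```

```bash
python3 - <<'E'
from h import *
o,c=wrist(); save(c,"w6.png",None,1.4); print(o["eef_pos"],o["ft_force"],o["opening"])
for z in(.145,.146,.148): print(z,proj(c,[.6106,-.174,z]))
g=c["color"].astype(int); 
E
```

```text
[ 0.61234745 -0.17450967  0.24401449] [ 1.521028   -1.31868025 -0.48171782] 0.758821551124171
0.145 (np.float64(288.79906011670215), np.float64(253.49425784345107))
0.146 (np.float64(288.8165182709022), np.float64(254.32162015032836))
0.148 (np.float64(288.85197549703287), np.float64(256.0019794867653))
```

View pics/w6.png

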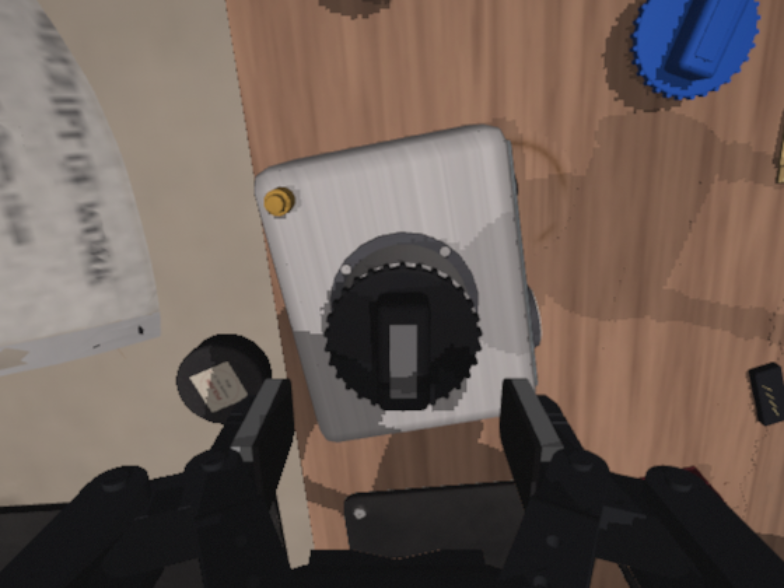

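The cap sits on the neck, its label at (288,258), as predicted. Turning back a quarter and regrasping.

Call:
move_arm(moves=[[0, 0, 0, 0, 0, -0.14, 0.068], [0, 0, 0, 0, 0, -0.28, 0.068], [0, 0, 0, 0, 0, -0.42, 0.068], [0, 0, 0, 0, 0, -0.56, 0.068], [0, 0, 0, 0, 0, -0.7, 0.068], [0, 0, 0, 0, 0, -0.84, 0.068], [0, 0, 0, 0, 0, -0.98, 0.068], [0, 0, 0, 0, 0, -1.12, 0.068], [0, 0, 0, 0, 0, -1.26, 0.068], [0, 0, 0, 0, 0, -1.4, 0.068], [0, 0, 0, 0, 0, -1.57, 0.068], [0, 0, 0, 0, 0, -1.571, 0.068]])

```text
clock: 15.75
eef_pos: [0.6103, -0.1738, 0.2401]
eef_rot: [-3.139, 0.117, 0.001]
ft_force: [-0.3, 0.0, -0.3]
opening: 0.796
grip_force: 0.0
```

Call:
move_arm(moves=[[0, 0, 0.01, 0, 0, 0, 0.068], [0, 0, 0.02, 0, 0, 0, 0.068], [0, 0, 0.028, 0, 0, 0, 0.068], [0, 0, 0.032, 0, 0, 0, 0.068], [0, 0, 0.034, 0, 0, 0, 0.068], [0, 0, 0.034, 0, 0, 0, 0.068]])

```text
clock: 16.35
eef_pos: [0.6104, -0.1738, 0.2059]
eef_rot: [-3.139, 0.119, 0.001]
ft_force: [0.1, 0.2, -0.1]
opening: 0.803
grip_force: 0.0
```

Call:
move_arm(moves=[[0, 0, 0, 0, 0, 0, 0.055], [0, 0, 0, 0, 0, 0, 0.045], [0, 0, 0, 0, 0, 0, 0.035], [0, 0, 0, 0, 0, 0, 0.035], [0, 0, 0, 0, 0, 0, 0.035]], grip_force=30)

```text
clock: 16.85
eef_pos: [0.611, -0.1741, 0.2073]
eef_rot: [3.139, -0.118, 0.002]
ft_force: [-0.7, -0.2, 2.4]
opening: 0.502
grip_force: 31.1
```

Call:
move_arm(moves=[[0, 0, 0.0003, 0, 0, 0.06, 0.035], [0, 0, 0.0005, 0, 0, 0.12, 0.035], [0, 0, 0.0005, 0, 0, 0.12, 0.035]])

```text
clock: 17.15
eef_pos: [0.6109, -0.174, 0.2072]
eef_rot: [3.126, -0.308, 0.001]
ft_force: [-1.5, -0.8, 4.2]
opening: 0.509
grip_force: 31.3
```

```bash
python3 -c "
from h import *
o=status.get_obs();print(o['eef_pos'],o['eef_rot'],o['ft_force'],o['torque'],o['qpos'])"
```

```text
[ 0.61088506 -0.17401909  0.20717388] [ 3.12630447e+00 -3.07827609e-01  1.22103602e-03] [-1.48341035 -0.75687515  4.16729167] [ 0.1401805   0.18180724 -0.07801144] [-3.46060797e-01  4.27973376e-01  1.68025411e+00  3.07009174e-05
  1.03256994e+00  1.42101454e+00]
```

Call:
move_arm(moves=[[0, 0, 0.0003, 0, 0, 0.05, 0.035], [0, 0, 0.0005, 0, 0, 0.1, 0.035], [0, 0, 0.0005, 0, 0, 0.1, 0.035]])

```text
clock: 17.45
eef_pos: [0.6109, -0.1741, 0.2071]
eef_rot: [3.107, -0.463, 0.001]
ft_force: [-2.4, -0.3, 7.3]
opening: 0.503
grip_force: 31.5
```

```bash
python3 -c "
from h import *
o=status.get_obs();print(o['eef_pos'],o['eef_rot'],o['ft_force'],o['torque'],o['qpos'][5])"
```

```text
[ 0.61086468 -0.17406137  0.20714317] [ 3.10702700e+00 -4.63475643e-01  1.08515139e-03] [-2.4324292  -0.32955571  7.3446805 ] [ 0.15150668  0.37523295 -0.02068025] 1.5208754312386874
```

Height no longer falls while force rises, so the flange is seated. I'll make one small extra turn without more push, then look.

Call:
move_arm(moves=[[0, 0, 0, 0, 0, 0.05, 0.035], [0, 0, 0, 0, 0, 0.09, 0.035], [0, 0, 0, 0, 0, 0.09, 0.035]])

```text
clock: 17.75
eef_pos: [0.6108, -0.174, 0.2071]
eef_rot: [3.083, -0.602, 0.001]
ft_force: [-1.7, -0.5, 7.5]
opening: 0.503
grip_force: 31.5
```

```bash
python3 -c "
from h import *
o=status.get_obs();print(o['eef_pos'],o['eef_rot'],o['ft_force'],o['torque'],o['qpos'][5])"
```

```text
[ 0.61084257 -0.1740477   0.20714836] [ 3.08306980e+00 -6.02445985e-01  1.05649539e-03] [-1.68796666 -0.48376977  7.46444467] [ 0.18017603  0.33810339 -0.05959995] 1.610733275643776
```

Call:
move_arm(moves=[[0, 0, -0.0008, 0, 0, 0, 0.05], [0, 0, -0.0008, 0, 0, 0, 0.06], [0, 0, -0.0008, 0, 0, 0, 0.07], [0, 0, -0.0008, 0, 0, 0, 0.07], [0, 0, -0.01, 0, 0, 0, 0.07], [0, 0, -0.03, 0, 0, 0, 0.07], [0, 0, -0.06, 0, 0, 0, 0.07], [0, 0, -0.08, 0, 0, 0, 0.07], [0, 0, -0.08, 0, 0, 0, 0.07], [0, 0, -0.08, 0, 0, 0, 0.07]])

```text
clock: 18.75
eef_pos: [0.6107, -0.1739, 0.2859]
eef_rot: [3.083, -0.601, 0.002]
ft_force: [-0.4, 0.1, -1.0]
opening: 0.82
grip_force: 0.0
```

```bash
python3 - <<'E'
from h import *
o,c=wrist(); print(o["eef_pos"],o["ft_force"],o["opening"],o["grip_force"])
for r in finder.silhouettes("wrist","cap_grip")[:2]:
    m=r["pixels"].astype(np.uint8); x,y,w,h=cv2.boundingRect(m); ex=np.array([x,x+w]);
    e=cv2.fitEllipse(max(cv2.findContours(m,0,1)[0],key=len)); print(r["p"],e,atz(c,*e[0],.13))
    # expected flange outline (top z=.130, r=31) at home
    t=np.linspace(0,2*np.pi,90)
    for z in(.130,.132,.134):
        P=np.array([proj(c,[.6108+.031*np.cos(a),-.174+.031*np.sin(a),z]) for a in t]).astype(np.float32); print(z,cv2.fitEllipse(P))
g=cv2.cvtColor(c["color"],cv2.COLOR_RGB2GRAY); 
E
```

```text
[ 0.61069102 -0.1739155   0.28590727] [-0.39175999  0.06694847 -1.01051459] 0.8200485087405235 0.0
0.73 ((443.5309753417969, 277.3725280761719), (52.63727569580078, 61.82880783081055), 78.24381256103516) [ 0.52613718 -0.26278191  0.13      ]
0.13 ((285.253662109375, 216.7721710205078), (85.90650177001953, 91.24842834472656), 89.06706237792969)
0.132 ((285.271240234375, 217.75404357910156), (86.5079116821289, 91.97428131103516), 89.0744857788086)
0.134 ((285.2890625, 218.75144958496094), (87.11766052246094, 92.71177673339844), 89.0818099975586)
0.71 ((283.0082702636719, 215.5014190673828), (87.7381362915039, 92.44473266601562), 85.77025604248047) [ 0.61339279 -0.17340801  0.13      ]
0.13 ((285.253662109375, 216.7721710205078), (85.90650177001953, 91.24842834472656), 89.06706237792969)
0.132 ((285.271240234375, 217.75404357910156), (86.5079116821289, 91.97428131103516), 89.0744857788086)
0.134 ((285.2890625, 218.75144958496094), (87.11766052246094, 92.71177673339844), 89.0818099975586)
```

```bash
python3 -c "
from h import *
print(ticket.hand_in())"
```

```text
the job is handed in; nothing more can be done
None
```

The black filler cap is screwed onto the neck, released and handed in at about 19 s; its height, force and outline readings all fit a flush, level seat, but the hand-in returned no verdict.

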